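# Unstack the first-off mouldings onto their checking nests

### The arm

A 7-joint arm with a two-finger parallel gripper is mounted at the origin on a cart in front of the work surface, level with it; the furniture and walls round the work are solid. World frame = base frame: x ahead of the robot, y to its left, z up, the work surface at z = 0. Lengths are in mm, angles in rad, forces in N, time in s.
With the tool pointing down it reaches from about 400 to 900 mm from the base axis. Payload 5.5 kg.
Tool frame: the origin (TCP) lies midway between the tips of the shut fingers; the grasp point (between the pads) lies 19 mm behind it; z points along the fingers, y is the line along which they close (so a half turn about z gives the same grasp; the last joint's range is limited). The gripper opens to 92 mm and grips with 3 to 60 N. Pads are 19 mm wide; open, the fingers measure 130 mm over their backs; the gripper's body (75 mm by 190 mm) begins 47 mm behind the grasp point.
Start: joints at [1.52, 0.501, -0.427, 1.55, 0.221, 1.138, -0.21], TCP at [200.672, -618.248, 226.729] pointing down, gripper open.
Joint ranges: [-2.88, 2.88], [-0.31, 2.03], [-1.54, 1.56], [0.2, 2.42], [-1.41, 4.55], [0.19, 2.02], [-2.57, 2.57]. Speed limits (rad/s): [2.57, 2.57, 3.14, 3.14, 3.14, 3.14, 3.14].

### API

Orientations are given as a unit quaternion [w, x, y, z].
In Python, from bench import r, viewer, sign_off gives the robot as it stands.
- The arm moves only by the shell command python3 -m jog 'ROWS' [OPENING] [FORCE]. ROWS is a JSON object of lists of equal length, an entry for each row: "linear": the shift along the tool's x, y, z in mm, a list of three; "spin": the turn about the tool's z in rad. In form: {"linear": [[tx, ty, tz], ...], "spin": [spin, ...]}. A call has 1 to 12 rows; each row shifts and turns the commanded pose from where the row before left it, along the tool's axes as they then stand; what a row does not reach is not made up. A row lasts 1/12 s, in which the tool goes at most 41.7 mm and 7.16 degrees, less where a joint would pass 70% of its speed; a pose out of reach is approached as far as the arm can. A call is refused whole if a number of a shift passes 41.7 or a number of a turn 0.125, either way. A call with a gripper value outside its range is refused whole. OPENING is the opening in per cent of the stroke, from 0 (shut) to 100 (fully open), set as the call begins (- or left out, the last holds). The fingers move at their own pace and stop on an object; FORCE is the grip in N (left out, the last holds). Time passes only in rows, so rows that do not move let the fingers close. It gives the time, the measured TCP pose, the force, the opening and the grip force at its end, in the units of the state.
- r.sense(): the state, without advancing time (a new reading comes with each control period).
- viewer.capture(name): name is "side" or "top" or "wrist"; returns the picture (400x640x3 uint8, red, green, blue); there is no depth.
- viewer.calibration(name): a dict with "fx", "fy", "cx", "cy" (pixels), "rvec" (rotation vector, rad) and "tvec" (3), from world to camera coordinates, as OpenCV has them. Camera axes: x right, y down, z forward; pixel columns grow to the right and rows downward; lengths in mm; the calibration is good to about 2 mm. A picture is of the moment at which its call begins: read the wrist's pose just before it. calibration takes no time and is no camera call; for the wrist camera it gives the pose at the moment of the call.
- sign_off(): hands the job in; it is judged then, once.
The state is a dict: "time_s": time; "q": joint angles; "joint_velocities": joint speeds; "effort": joint torques, N m; "position": TCP position; "eef_rot": TCP orientation; "wrist_force": force on the tool from outside, world axes, zero at the start; "wrist_torque": the same for the moment, N m; "width": finger opening in mm; "finger_force": force on a finger pad.
Only numpy, scipy, OpenCV 4.12 (cv2) and the standard library are available. Lean on these libraries where they do the work, as an engineer would, in place of code of your own. Each camera call takes 0.05 s, during which the arm holds its last target. There are 200 camera calls.

### The job

Four black moulded housings, one of each type, stand here in two small stacks waiting for their first-off check. Take the stacks down and set each housing, upright and fully home between the pins, on its own checking nest: the one whose white rest pad has the outline of that housing's body and ears. Do not let any housing fall over, and leave the calliper and the cup where they are.

Things in the scene. Friction and masses are not known exactly. Their poses are not given: they have to be found in the camera images.
- long_centre (a point): Loose black housing, the long double one: body 128 x 60 mm (168 over ears), 55 high; +x half an open-topped box, -x half fins, 11 mm gap between. Ears: flat 7 mm lugs at the foot, 20 mm wide, light bush; +x ear at y = -14.5, -x ear at y = +15.5. Grip across the 60 mm width (y), 20 mm off the middle, clear of the gap. Point: body centre, 27.5 mm above its underside; x along its length, z up. 160 g.
- domed_centre (a point): Loose black housing, the low one with a stepped round dome: body 62 x 60 mm (105 mm over ears), 56 x 56 higher up, 45 high. Ears: flat 7 mm lugs at the foot, 20 mm wide, light bush; +x ear at y = -14, -x ear at y = +14.5. Grip across the 56-60 mm width (y), mid-length. Point: body centre, 20.5 mm above its underside; x along its length, z up. 75 g.
- open_centre (a point): Loose black housing, the square one with an open mouth on top: body 62 x 60 mm (100 mm over ears), 55 high. Ears: flat 7 mm lugs at the foot, 20 mm wide, light bush; both on one side, at y = +16. Grip across the 60 mm width (y), mid-length. Point: body centre, 27.5 mm above its underside; x along its length, z up. 82 g.
- finned_centre (a point): Loose black housing, a single block of upright cooling fins: body 60 x 58 mm (105 mm over ears), 55 high. Ears: flat 7 mm lugs at the foot, 20 mm wide, light bush; +x ear at y = -14.5, -x ear at y = 0. Grip across the 58 mm width (y), mid-length. Point: body centre, 27.5 mm above its underside; x along its length, z up. 90 g.
- long_nest: Fixed nest of the long housing: dark plate 200 x 98 mm, white rest pad (body 128 x 60 mm, ear landings at y = -14.5 (+x end), +15.5 (-x end)), its top 13 mm above the bench. Steel pins, 14 mm high, flank the ears with 4 mm play. Origin: middle of the plate's underside; x along its length, z up. Home: housing's point 40.5 mm above the origin, x along nest x, either way round.
- domed_nest: Fixed nest of the domed housing: dark plate 136 x 98 mm, white rest pad (body 62 x 60 mm, ear landings diagonal, y = -14 (+x end), +14.5 (-x end)), its top 13 mm above the bench. Steel pins, 14 mm high, flank the ears with 4 mm play. Origin: middle of the plate's underside; x along its length, z up. Home: housing's point 33.5 mm above the origin, x along nest x, either way round.
- open_nest: Fixed nest of the open housing: dark plate 132 x 98 mm, white rest pad (body 62 x 60 mm, both ear landings at y = +16; a third pin at each end, y = -17), its top 13 mm above the bench. Steel pins, 14 mm high, flank the ears with 4 mm play. Origin: middle of the plate's underside; x along its length, z up. Home: housing's point 40.5 mm above the origin, x along nest x, not reversed.
- finned_nest: Fixed nest of the finned housing: dark plate 136 x 98 mm, white rest pad (body 60 x 58 mm, ear landings at y = -14.5 (+x end), 0 (-x end)), its top 13 mm above the bench. Steel pins, 14 mm high, flank the ears with 4 mm play. Origin: middle of the plate's underside; x along its length, z up. Home: housing's point 40.5 mm above the origin, x along nest x, not reversed.
- calliper: Loose digital calliper lying flat, 71 x 200 x 13 mm, a bystander on the bench in front of the stacks; to be left alone. Origin: centre of its underside; its length is along y.
- cup: Loose cream-white cup, 61 mm across and 36 mm high, a bystander beyond the stacks; to be left alone. Origin: centre of its underside.
There are look-alikes about, which are no part of the job. Leave any red look-alike of the part that bears open_centre alone.

How it is judged (in metres and radians):
At the end, for the whole second after the job is handed in: Each of the four housings sits on its own nest: centre within 8 mm of the nest's middle, no more than 4 mm above its fully seated height, upright within 0.08 rad and in line with the nest within 0.2 rad; all released and at rest (horizontal distance between long_centre and long_nest below 0.008 m and z of long_centre in the frame of long_nest below 0.0445 m and angle between each of long_centre, domed_centre, open_centre, finned_centre's own z axis and vertical below 0.08 rad and angle between the x axis of long_centre and the x axis of long_nest, either way round below 0.2 rad and horizontal distance between domed_centre and domed_nest below 0.008 m and z of domed_centre in the frame of domed_nest below 0.0375 m and angle between the x axis of domed_centre and the x axis of domed_nest, either way round below 0.2 rad and horizontal distance between open_centre and open_nest below 0.008 m and z of open_centre in the frame of open_nest below 0.0445 m and angle between the x axis of open_centre and the x axis of open_nest, either way round below 0.2 rad and horizontal distance between finned_centre and finned_nest below 0.008 m and z of finned_centre in the frame of finned_nest below 0.0445 m and angle between the x axis of finned_centre and the x axis of finned_nest, either way round below 0.2 rad); the robot touches nothing.
It fails at once if a housing falls over (tips more than 0.7 rad) (angle between any of long_centre, domed_centre, open_centre, finned_centre's own z axis and vertical above 0.7 rad).
It fails at once if the calliper or the cup is moved more than 25 mm (distance of any of calliper, cup from where it was at the start of the episode above 0.025 m).
It also fails if it takes over 101 s, if anything falls off the work surface, if the arm or the gripper's body presses on something with over 40 N, if the wrist force passes 120 N, or if a joint passes its speed limit or range.

## Working session

There is one attempt and no reset: what is moved stays moved. The work goes in short steps, Python scripts to look and compute and a shell command to move; the robot and the scene stay as the last step left them, time stands still between calls to the robot, and variables do not carry over. Pictures are saved under pics/ and viewed, at most 14 in all, crops included, and the job is handed in when it is done.

```bash
mkdir -p pics; python3 - <<'E'
from bench import r, viewer
import cv2
s=r.sense();print(s['time_s'],s['position'],s['eef_rot'],s['width'])
for n in("top","side","wrist"):
    im=viewer.capture(n);cv2.imwrite(f'pics/{n}0.png',im[:,:,::-1]);print(n,{k:v for k,v in viewer.calibration(n).items()})
E
```

```text
0.0 [ 200.40171758 -617.59210359  225.6525548 ] [-9.79021812e-04  9.87709414e-01  1.56298251e-01 -1.12905757e-04] 92.11499498297793
top {'fx': 366.54871267217976, 'fy': 366.54871267217976, 'cx': 321.0125596478238, 'cy': 199.21765153666166, 'rvec': array([ 2.18269812, -2.12298585,  0.14000196]), 'tvec': array([-62.37399407, 536.62981419, 892.18789826])}
side {'fx': 365.37636251093016, 'fy': 365.37636251093016, 'cx': 319.3563225795258, 'cy': 197.31658079918463, 'rvec': array([ 0.48253652, -2.55557089,  1.443971  ]), 'tvec': array([459.32819232, 202.25220923, 974.38851255])}
wrist {'fx': 322.8909446290257, 'fy': 322.8909446290257, 'cx': 317.54580911125424, 'cy': 203.0095732022026, 'rvec': array([-2.36341491,  1.71785742,  0.22757688]), 'tvec': array([-647.98571209,  -32.72862386,  389.43066134])}
```

View pics/top0.png

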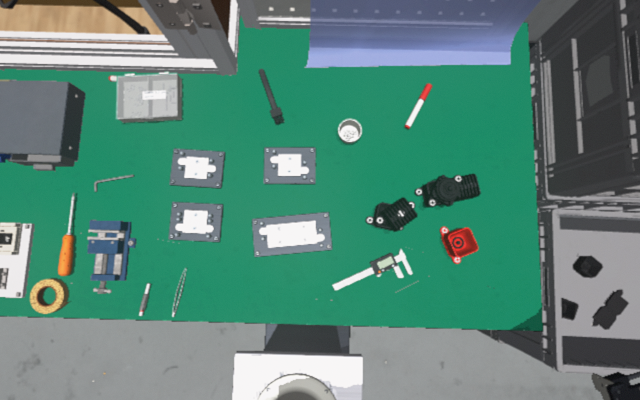

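View pics/side0.png

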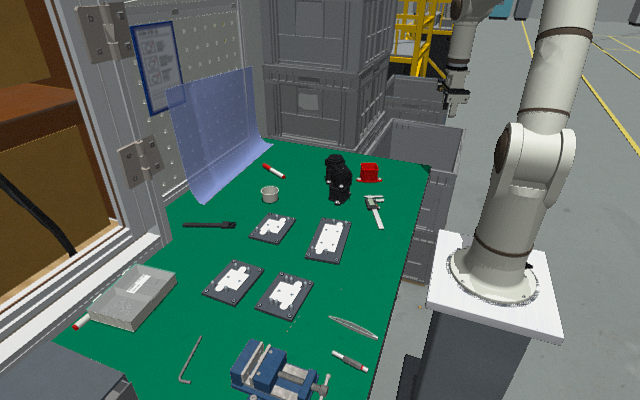

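The top view shows nests at (197,168), (195,222), (290,166) and (291,234), stacks at (392,214) and (450,190), the red look-alike at (460,243), the calliper at (375,270) and the cup at (349,131). Next I'll enlarge the nests and stacks.

```bash
python3 - <<'E'
import cv2,numpy as np
t=cv2.imread('pics/top0.png')
a=cv2.resize(t[140:265,160:340],(800,556),interpolation=cv2.INTER_CUBIC);cv2.imwrite('pics/c1.png',a)
b=cv2.resize(t[160:270,360:500],(760,597),interpolation=cv2.INTER_CUBIC)
b=(255*(b/255.)**.5).astype('uint8');cv2.imwrite('pics/c2.png',b)
E
```

```text
(no output)
```

View pics/c1.png

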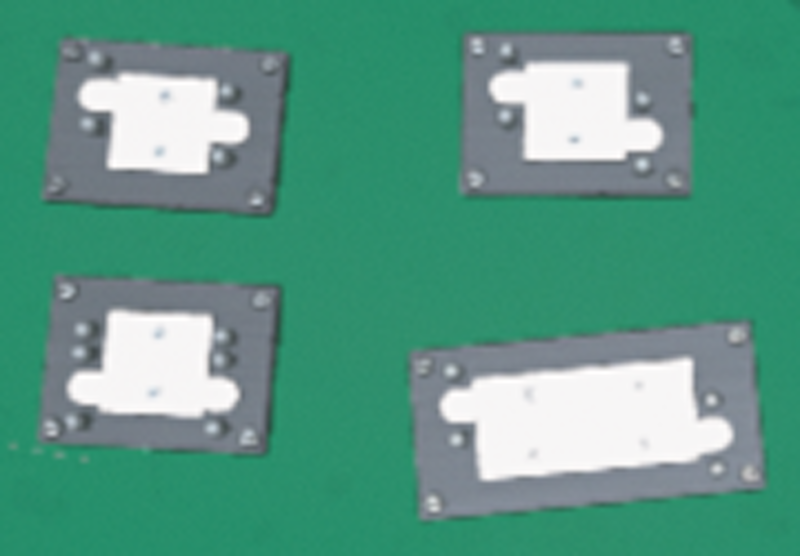

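View pics/c2.png

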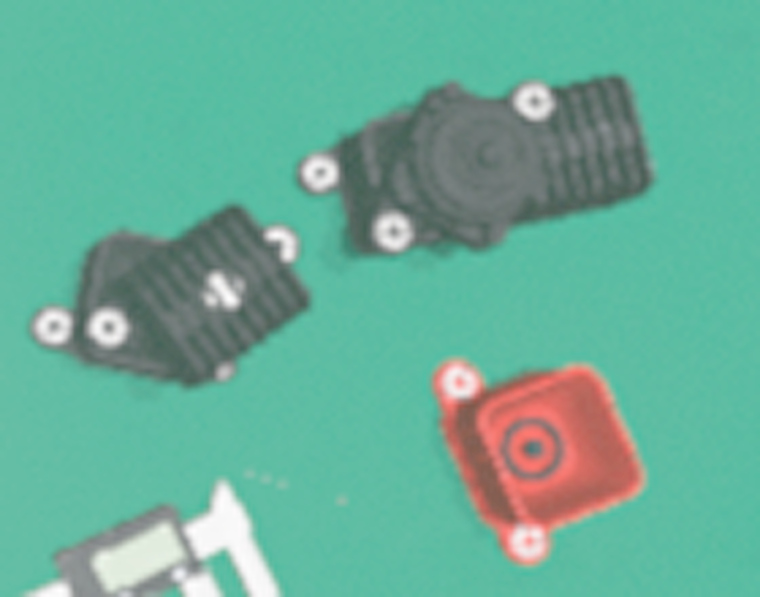

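Nests: top-left is finned (+x towards image left), top-right is domed, bottom-left is open (+x towards image left), and bottom-right is long. Stack A has finned on top of, presumably, open; stack B has domed on long. Candidates are black A at (392,214), black B at (450,190) and the red look-alike at (460,243), which I leave alone, plus black parts in the bin at (600,290), which are off the bench. Next I'll work out rough positions and the camera offset.

```bash
cat > h.py <<'E'
import numpy as np,cv2,json
from scipy.spatial.transform import Rotation as Ro
def cam(c):
    R=cv2.Rodrigues(np.array(c['rvec'],float))[0];t=np.array(c['tvec'],float);return R,t
def ray(c,uv,z):
    R,t=cam(c);o=-R.T@t;d=R.T@np.array([(uv[0]-c['cx'])/c['fx'],(uv[1]-c['cy'])/c['fy'],1]);return o+d*(z-o[2])/d[2]
def proj(c,P):
    R,t=cam(c);p=np.atleast_2d(P)@R.T+t;return np.c_[c['fx']*p[:,0]/p[:,2]+c['cx'],c['fy']*p[:,1]/p[:,2]+c['cy']]
def state(r):
    s=r.sense();q=s['eef_rot'];T=Ro.from_quat([q[1],q[2],q[3],q[0]]).as_matrix();return s,np.array(s['position']),T
E
python3 - <<'E'
from h import *
from bench import r,viewer
s,p,T=state(r);print(T.round(3))
c=viewer.calibration('top');R,t=cam(c);print('topcam',-R.T@t)
w=viewer.calibration('wrist');R,t=cam(w);o=-R.T@t;print('wrist cam in tool',T.T@(o-p),'\n',(R@T).round(3))
for n,uv,z in [('A',(392,214),110),('B',(450,190),95),('red',(460,243),55),('cup',(349,131),36),('cal',(375,270),10)]:print(n,ray(c,uv,z).round(0))
f=lambda u,v:(160+u*180/800,140+v*125/556)
N={'fin':[(63,40),(288,52),(272,213),(45,200)],'dom':[(465,35),(692,35),(690,195),(462,195)],'open':[(55,278),(280,288),(268,453),(40,440)],'long':[(412,353),(750,322),(765,487),(420,520)]}
for k,v in N.items():
    P=np.array([ray(c,f(*a),9)[:2] for a in v]);e=(P[0]+P[3]-P[1]-P[2])/2
    print(k,P.mean(0).round(1),np.hypot(*e).round(1),np.arctan2(e[1],e[0]).round(3),'toward image-left')
E
```

```text
[[ 0.951  0.309 -0.   ]
 [ 0.309 -0.951  0.001]
 [ 0.    -0.001 -1.   ]]
topcam [416.96754828 -50.267594   954.71071592]
wrist cam in tool [  69.10695188   -1.28729473 -157.94736916] 
 [[-0.     1.    -0.   ]
 [-0.966 -0.    -0.259]
 [-0.259  0.     0.966]]
A [ 498. -213.  110.]
B [ 561. -353.   95.]
red [ 437. -389.   55.]
cup [ 718. -115.   36.]
cal [ 364. -189.   10.]
fin [614.7 279.5] 134.3 1.542 toward image-left
dom [628.3  37. ] 134.8 1.599 toward image-left
open [473.7 273.1] 132.0 1.548 toward image-left
long [448.4  24.5] 198.1 1.692 toward image-left
```

View pics/wrist0.png

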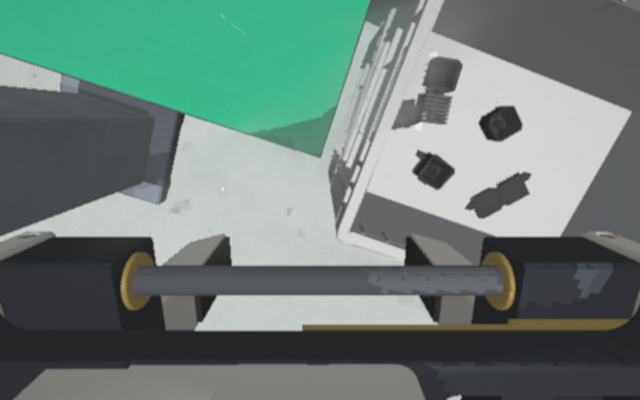

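The wrist view shows the bench edge and the bin with black parts (off the bench). Fingers occupy rows below 235. I'll move so the stacks are in view.

```bash
python3 -m jog '{"linear":[[35,-21.7,-7.4],[35,-21.7,-7.4],[35,-21.7,-7.4],[35,-21.7,-7.4],[35,-21.7,-7.4],[35,-21.7,-7.4],[35,-21.7,-7.4],[35,-21.7,-7.4],[35,-21.7,-7.4],[35,-21.7,-7.4],[0,0,0],[0,0,0]],"spin":[0,0,0,0,0,0,0,0,0,0,0,0]}' 100
python3 -m jog '{"linear":[[0,0,0],[0,0,0],[0,0,0],[0,0,0]],"spin":[0,0,0,0]}'
python3 - <<'E'
from bench import r,viewer
from h import *
import pickle
s,p,T=state(r);print(s['time_s'],p,T.round(3))
c=viewer.calibration('wrist');im=viewer.capture('wrist');pickle.dump((c,p,T),open('w1.pkl','wb'))
cv2.imwrite('pics/w1raw.png',im[:,:,::-1])
b=(255*(im[:,:,::-1]/255.)**.5).astype('uint8');cv2.imwrite('pics/w1.png',cv2.resize(b[0:240],(800,300),interpolation=cv2.INTER_CUBIC))
E
```

```text
time_s: 1.15
position: [467.8, -301.8, 301.1]
eef_rot: [0.0, 0.987, 0.16, 0.001]
wrist_force: [-0.6, -1.4, 0.4]
width: 91.7
finger_force: 0.0
time_s: 1.48
position: [464.4, -306.5, 300.0]
eef_rot: [-0.0, 0.988, 0.155, -0.0]
wrist_force: [0.6, -0.3, -1.2]
width: 91.6
finger_force: 0.0
1.4833 [ 464.3680397  -306.4653165   300.01871741] [[ 0.952  0.306 -0.001]
 [ 0.306 -0.952  0.   ]
 [-0.001 -0.    -1.   ]]
```

View pics/w1.png

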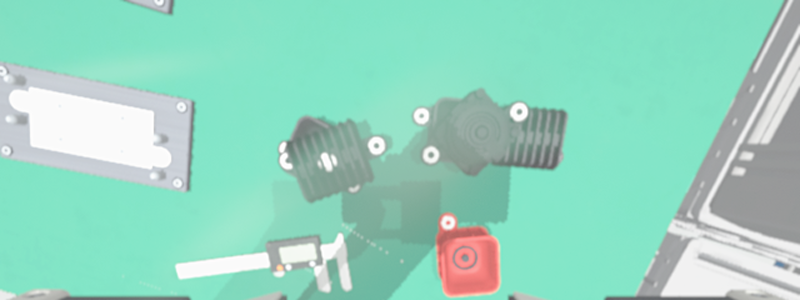

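The stacks are centred, so I'll crop in closely.

```bash
python3 - <<'E'
import cv2
t=cv2.imread('pics/w1raw.png')[55:185,215:465]
b=(255*(cv2.resize(t,(800,416),interpolation=cv2.INTER_CUBIC)/255.)**.55).astype('uint8')
cv2.imwrite('pics/w1c.png',b)
E
```

```text
(no output)
```

View pics/w1c.png

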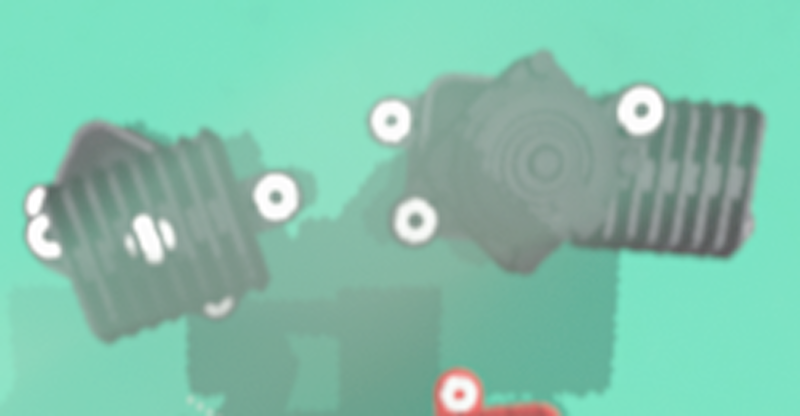

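The close crop shows, on stack B, the domed bushes at (641,110) and (415,221) and long's ear bush at (391,121). On stack A, the finned bushes are at (275,197) and about (45,235), part-hidden, and open's ears are at (38,200) and (218,305). Now I'll fit poses using both cameras.

```bash
cat >> h.py <<'E'
EARS={'finned':[(42.5,-14.5),(-42.5,0)],'domed':[(42.5,-14),(-42.5,14.5)],'open':[(40,16),(-40,16)],'long':[(74,-14.5),(-74,15.5)]}
def fit2(a,b,A,B):
    "rigid 2D pose from body points a,b to world A,B"
    a,b,A,B=map(np.array,(a,b,A,B));d=b-a;D=B-A
    th=np.arctan2(D[1],D[0])-np.arctan2(d[1],d[0]);R=np.array([[np.cos(th),-np.sin(th)],[np.sin(th),np.cos(th)]])
    return (A+B)/2-R@((a+b)/2),(th+np.pi)%(2*np.pi)-np.pi,np.hypot(*D)-np.hypot(*d)
E
python3 - <<'E'
from h import *
from bench import viewer
import pickle
ct=viewer.calibration('top');cw,_,_=pickle.load(open('w1.pkl','rb'))
W=lambda u,v,z:ray(cw,(215+u/3.2,55+v/3.2),z)[:2]
Tp=lambda u,v,z:ray(ct,(360+u*140/760,160+v*110/597),z)[:2]
D=[('domed',62,W,(641,110),(415,221)),('domed',62,Tp,(533,101),(393,231)),('finned',62,W,(275,197),(45,237)),('finned',62,Tp,(280,245),(107,328)),('open',7,W,(38,200),(218,302)),('open',7,Tp,(53,327),(222,370))]
for n,z,f,a,b in D:
    A,B=f(*a,z),f(*b,z)
    for s in (0,1):
        c,th,e=fit2(EARS[n][0],EARS[n][1],*((A,B) if s==0 else (B,A)))
        print(n,f is W,s,c.round(1),th.round(3),'err',e.round(1))
print('long ear',W(391,121,7),Tp(319,172,7))
# silhouette centre hints
print('dome centre z~100',W(545,163,100),Tp(485,155,100)); print('fin top centre z110',W(155,237,110),Tp(222,295,110))
E
```

```text
domed True 0 [ 562.1 -350.5] -0.487 err 0.4
domed True 1 [ 562.3 -350. ] 2.654 err 0.4
domed False 0 [ 564.6 -353.5] -0.486 err -0.5
domed False 1 [ 564.8 -353.1] 2.656 err -0.5
finned True 0 [ 509.2 -222.3] -0.925 err 1.1
finned True 1 [ 497.7 -231. ] 2.217 err 1.1
finned False 0 [ 512.1 -226.6] -0.93 err 1.2
finned False 1 [ 500.5 -235.3] 2.211 err 1.2
open True 0 [ 497.6 -213.5] 1.363 err 6.1
open True 1 [ 466.3 -206.9] -1.778 err 6.1
open False 0 [ 497.  -218.9] 1.348 err 2.6
open False 1 [ 465.8 -211.8] -1.794 err 2.6
long ear [ 566.34722523 -299.71034233] [ 568.82056137 -302.38882468]
dome centre z~100 [ 561.94060856 -349.39731466] [ 563.41139349 -349.89796576]
fin top centre z110 [ 500.0841818  -233.93910062] [ 498.13961554 -233.30283937]
```

```bash
cat > go.py <<'E'
# usage: go.py X Y Z HEADING -> remaining tool moves (spin first, then shifts in the turned frame)
import sys;from h import *;from bench import r
X,Y,Z,h=map(float,sys.argv[1:5]);s,p,T=state(r);h0=np.arctan2(T[1,0],T[0,0])
d=np.array([X,Y])-p[:2];x=np.array([np.cos(h),np.sin(h)]);y=np.array([x[1],-x[0]])
sp=-((h-h0+np.pi)%(2*np.pi)-np.pi)
print('t',round(s['time_s'],2),'pos',p.round(1),'h',h0.round(3),'| spin',round(sp,3),'shift',(d@x).round(1),(d@y).round(1),(p[2]-Z).round(1),'w',round(s['width'],1),'q',np.round(s['q'],2))
E
python3 -m jog '{"linear":[[0,0,0],[0,0,0],[0,0,0],[0,0,0],[0,0,0],[0,0,0],[0,0,0],[0,0,0],[0,0,0],[0,0,0],[0,0,0],[0,0,0]],"spin":[-0.119,-0.119,-0.119,-0.119,-0.119,-0.119,-0.119,-0.119,-0.119,-0.119,-0.119,-0.119]}' >/dev/null
python3 -m jog '{"linear":[[0,0,0],[0,0,0],[0,0,0],[0,0,0],[7.5,14.4,30],[7.5,14.4,30],[7.5,14.4,30],[7.5,14.4,30],[7.5,14.4,30],[0,0,0],[0,0,0],[0,0,0]],"spin":[-0.119,-0.119,-0.119,-0.119,0,0,0,0,0,0,0,0]}'
python3 go.py 499.5 -233 66 2.214
```

```text
time_s: 3.53
position: [500.7, -233.0, 151.3]
eef_rot: [0.0, 0.446, 0.895, -0.0]
wrist_force: [0.2, -1.5, -0.6]
width: 91.6
finger_force: 0.0
t 3.53 pos [ 500.7 -233.   151.3] h 2.217 | spin 0.003 shift 0.7 -1.0 85.3 w 91.6 q [ 1.07  0.54 -0.88  1.86  0.49  0.98  0.62]
```

```bash
python3 -m jog '{"linear":[[0.7,-1,21],[0,0,21],[0,0,21],[0,0,21],[0,0,0],[0,0,0],[0,0,0]],"spin":[0,0,0,0,0,0,0]}' 
python3 -m jog '{"linear":[[0,0,0],[0,0,0],[0,0,0],[0,0,0],[0,0,0],[0,0,0],[0,0,0],[0,0,0],[0,0,0],[0,0,0]],"spin":[0,0,0,0,0,0,0,0,0,0]}' 40 30
python3 -m jog '{"linear":[[0,0,0],[0,0,0],[0,0,-10],[0,0,-20],[0,0,-40],[0,0,-40],[0,0,-40],[0,0,-40],[0,0,-40],[0,0,0],[0,0,0],[0,0,0]],"spin":[0,0,0,0,0,0,0,0,0,0,0,0]}'
python3 go.py 614 279 296 1.542
python3 - <<'E'
from bench import viewer
import cv2
im=viewer.capture('wrist');im2=viewer.capture('top')
b=cv2.vconcat([im[:,:,::-1],cv2.resize(im2[160:260,340:500,::-1],(640,400),interpolation=cv2.INTER_CUBIC)])
b=(255*(b/255.)**.6).astype('uint8');cv2.imwrite('pics/g1.png',cv2.resize(b,(480,600)))
E
```

```text
time_s: 4.12
position: [500.4, -233.2, 68.4]
eef_rot: [0.002, 0.446, 0.895, -0.0]
wrist_force: [-0.1, -0.2, 0.1]
width: 91.8
finger_force: 0.0
time_s: 4.95
position: [499.2, -231.9, 66.6]
eef_rot: [0.0, 0.446, 0.895, -0.0]
wrist_force: [-0.3, -0.8, 3.5]
width: 57.6
finger_force: 30.0
time_s: 5.95
position: [498.4, -231.8, 295.9]
eef_rot: [-0.0, 0.446, 0.895, -0.0]
wrist_force: [-0.1, -0.9, -1.3]
width: 57.7
finger_force: 30.0
t 5.95 pos [ 498.4 -231.8  295.9] h 2.218 | spin 0.676 shift 513.9 100.8 -0.1 w 57.7 q [ 1.17  0.37 -0.99  1.71  0.33  1.24  0.75]
```

View pics/g1.png

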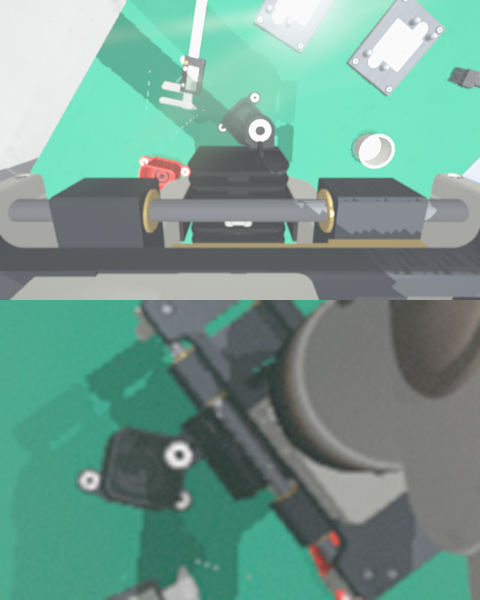

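Finned is gripped at 57.6 mm with its +x ear visible at (261,130). The open housing still stands below. I'll view both pairs of nests on the way.

```bash
cat > snap.py <<'E'
import sys,pickle;from h import *;from bench import r,viewer
n=sys.argv[1];s,p,T=state(r);c=viewer.calibration('wrist');im=viewer.capture('wrist')[:,:,::-1]
pickle.dump((c,p,T),open(n+'.pkl','wb'));cv2.imwrite(f'pics/{n}.png',im);print(n,p.round(1),np.abs(s['joint_velocities']).max().round(3))
E
python3 - <<'E'
from h import *
from bench import viewer,r
s,p,T=state(r);P=ray(viewer.calibration('wrist'),(348,173),p[2]-4.5);print('held ear in tool',(T.T@(P-p)).round(1))
E
python3 -m jog '{"linear":[[0,0,0],[0,0,0],[0,0,0],[0,0,0],[0,0,0],[0,0,0],[30.6,7.4,0],[30.6,7.4,0],[30.6,7.4,0],[30.6,7.4,0],[30.6,7.4,0],[0,0,0]],"spin":[0.112,0.112,0.113,0.113,0.113,0.113,0,0,0,0,0,0]}' >/dev/null
python3 -m jog '{"linear":[[0,0,0],[0,0,0],[0,0,0],[0,0,0],[0,0,0]],"spin":[0,0,0,0,0]}' >/dev/null
python3 snap.py n1
python3 -m jog '{"linear":[[38.3,-0.4,0],[38.3,-0.4,0],[38.3,-0.4,0],[38.3,-0.4,0],[38.3,-0.4,0],[38.3,-0.4,0],[0,0,0],[0,0,0],[0,0,0],[0,0,0],[0,0,0]],"spin":[0,0,0,0,0,0,0,0,0,0,0]}' >/dev/null
python3 snap.py n2; python3 go.py 614.7 279.5 100 1.542
python3 -c "
import cv2
a=cv2.imread('pics/n1.png')[0:200];b=cv2.imread('pics/n2.png')[0:200]
cv2.imwrite('pics/nn.png',cv2.resize(cv2.vconcat([a,b]),(800,500),interpolation=cv2.INTER_CUBIC))"
```

```text
held ear in tool [42.9 15.6  4.6]
n1 [540.2 -81.3 296.1] 0.005
n2 [545.3 147.6 296.2] 0.005
t 8.48 pos [545.2 147.8 296.3] h 1.539 | spin -0.003 shift 133.7 65.7 196.3 w 57.5 q [ 0.42  0.39 -0.95  1.67  0.34  1.25 -0.63]
```

View pics/nn.png

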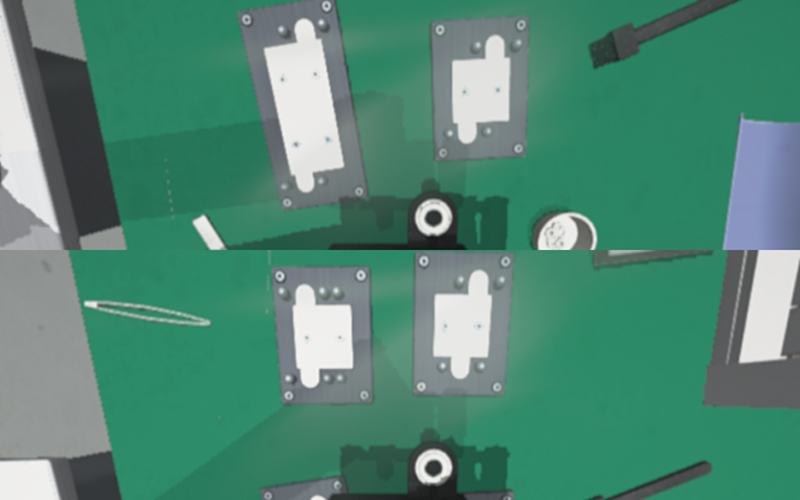

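The nests are clear: long at (303,100), domed at (480,85), open at (322,337) and finned at (462,325), with +x upward for open and finned. I'll fit the pad outlines.

```bash
cat > nests.py <<'E'
from h import *
import pickle
from scipy.optimize import minimize
body={'finned':(60,58,52.5),'domed':(62,60,52.5),'open':(62,60,50),'long':(128,60,84)}
def poly(n,pose):
    L,W,e=body[n];x,y,th=pose;m=[]
    sh=[np.array([(-L/2,-W/2),(L/2,-W/2),(L/2,W/2),(-L/2,W/2)])]
    for (ex,ey) in EARS[n]:
        s=np.sign(ex);a=np.linspace(-np.pi/2,np.pi/2,15)
        sh.append(np.r_[[(0,ey-10)],np.c_[s*(e-10+10*np.cos(a)),ey+10*np.sin(a)],[(0,ey+10)]])
    R=np.array([[np.cos(th),-np.sin(th)],[np.sin(th),np.cos(th)]])
    return [np.c_[q@R.T+[x,y],np.full(len(q),13.)] for q in sh]
K=4
def cost(pose,n,c,M):
    I=np.zeros(M.shape,np.uint8)
    for q in poly(n,pose): cv2.fillPoly(I,[np.round((proj(c,q)+.5)*K*16-8).astype(np.int32)],1,shift=4)
    return 1-(I&M).sum()/(I|M).sum()
out={}
for n,f,g in [('long','n1',(448,24,1.692)),('domed','n1',(628,37,1.599)),('open','n2',(474,273,1.548)),('finned','n2',(615,279,1.542))]:
    c=pickle.load(open(f+'.pkl','rb'))[0];im=cv2.imread(f'pics/{f}.png')
    w=(im.min(2)>150).astype(np.uint8);lab=cv2.connectedComponents(w)[1]
    u,v=proj(c,[*g[:2],13])[0].astype(int);l=np.bincount(lab[v-6:v+7,u-6:u+7].ravel(),minlength=2)[1:].argmax()+1
    m=(lab==l).astype(np.uint8);m=cv2.morphologyEx(m,cv2.MORPH_CLOSE,np.ones((3,3)));M=cv2.resize(m*255,None,fx=K,fy=K,interpolation=cv2.INTER_LINEAR)>127;M=M.astype(np.uint8)
    s=np.array(g);S=np.vstack([s,s+[6,0,0],s+[0,6,0],s+[0,0,.08]])
    r=minimize(cost,s,args=(n,c,M),method='Nelder-Mead',options=dict(initial_simplex=S,xatol=.01,fatol=1e-5))
    out[n]=r.x.tolist();print(n,r.x.round(3),'1-IoU',round(r.fun,3))
json.dump(out,open('nests.json','w'))
E
python3 nests.py
```

```text
long [447.794  27.758   1.693] 1-IoU 0.023
domed [628.261  40.339   1.593] 1-IoU 0.036
open [473.1   277.969   1.548] 1-IoU 0.028
finned [614.094 283.612   1.527] 1-IoU 0.028
```

```bash
python3 -m jog '{"linear":[[23,10.5,20],[23,10.5,20],[23,10.5,20],[23,10.5,20],[23,10.5,25],[23,10.5,25],[0,0,30],[0,0,30],[0,0,30],[0,0,0],[0,0,0],[0,0,0]],"spin":[0.012,0,0,0,0,0,0,0,0,0,0,0]}' >/dev/null
python3 -m jog '{"linear":[[0,0,0],[0,0,0],[0,0,0]],"spin":[0,0,0]}'
python3 go.py 614.1 282.8 25 1.527
```

```text
time_s: 9.73
position: [614.3, 285.6, 78.5]
eef_rot: [0.001, 0.722, 0.692, 0.001]
wrist_force: [0.7, 0.3, -0.2]
width: 57.4
finger_force: 30.0
t 9.73 pos [614.3 285.6  78.5] h 1.529 | spin 0.002 shift -2.8 -0.1 53.5 w 57.4 q [ 0.02  0.81 -0.75  1.58  0.62  1.01 -0.96]
```

```bash
python3 -m jog '{"linear":[[-2.8,0,15],[0,0,15],[0,0,8],[0,0,5],[0,0,4],[0,0,3],[0,0,2],[0,0,0],[0,0,0]],"spin":[0,0,0,0,0,0,0,0,0]}'
python3 go.py 614.1 282.8 25 1.527
```

```text
time_s: 10.48
position: [613.3, 282.8, 24.8]
eef_rot: [0.0, 0.721, 0.693, 0.0]
wrist_force: [-0.6, 0.7, -1.0]
width: 57.5
finger_force: 30.0
t 10.48 pos [613.3 282.8  24.8] h 1.53 | spin 0.003 shift -0.0 0.8 -0.2 w 57.5 q [ 0.    0.87 -0.71  1.6   0.67  0.94 -0.99]
```

```bash
python3 -m jog '{"linear":[[0,0,0],[0,0,0],[0,0,0],[0,0,0],[0,0,0],[0,0,0],[0,0,-15],[0,0,-40],[0,0,-40],[0,0,-40],[0,0,-40],[0,0,-40]],"spin":[0,0,0,0,0,0,0,0,0,0,0,0]}' 100
python3 -m jog '{"linear":[[-40,0,-20],[-40,0,-20],[-40,0,-20],[-30,0,0],[0,0,0],[0,0,0],[0,0,0]],"spin":[0,0,0,0,0,0,0]}'>/dev/null
python3 snap.py p1;python3 go.py 562.5 -350.8 66 2.655
python3 -c "
import cv2
b=cv2.imread('pics/p1.png')[0:200,220:520];b=(255*(b/255.)**.6).astype('uint8')
cv2.imwrite('pics/p1c.png',cv2.resize(b,(600,400),interpolation=cv2.INTER_CUBIC))"
```

```text
time_s: 11.48
position: [612.5, 282.6, 242.8]
eef_rot: [0.0, 0.721, 0.693, 0.0]
wrist_force: [0.7, -0.3, 0.4]
width: 92.0
finger_force: 0.0
p1 [606.9 141.4 296.2] 0.032
t 12.12 pos [606.6 142.4 295.9] h 1.532 | spin -1.123 shift -191.6 -456.6 229.9 w 91.8 q [ 0.36  0.51 -0.9   1.53  0.4   1.3  -0.63]
```

View pics/p1c.png

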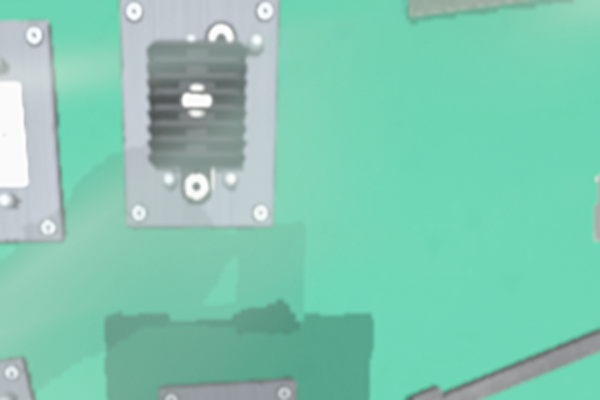

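The finned housing sits between its pins at (196,100). Now the domed one.

```bash
python3 -m jog '{"linear":[[0,0,0],[0,0,0],[0,0,0],[0,0,0],[0,0,0],[0,0,0],[0,0,0],[0,0,0],[0,0,0],[0,0,0]],"spin":[-0.112,-0.112,-0.112,-0.112,-0.113,-0.113,-0.113,-0.112,-0.112,-0.112]}' >/dev/null
python3 -m jog '{"linear":[[-16,-38,0],[-16,-38,0],[-16,-38,0],[-16,-38,0],[-16,-38,0],[-16,-38,0],[-16,-38,0],[-16,-38,0],[-16,-38,0],[-16,-38,0],[-16,-38,30],[-16,-38,40]],"spin":[0,0,0,0,0,0,0,0,0,0,0,0]}' >/dev/null
python3 -m jog '{"linear":[[0,0,40],[0,0,0],[0,0,0],[0,0,0],[0,0,0]],"spin":[0,0,0,0,0]}' >/dev/null
python3 go.py 562.5 -350.8 63 2.655
```

```text
t 14.37 pos [ 566.9 -330.9  205. ] h 2.657 | spin 0.002 shift -5.4 -19.6 142.0 w 91.9 q [ 1.18  0.76 -1.09  1.54  0.69  1.27  1.07]
```

```bash
python3 -m jog '{"linear":[[-2.7,-9.8,10],[-2.7,-9.8,20],[0,0,25],[0,0,0],[0,0,0],[0,0,0]],"spin":[0.002,0,0,0,0,0]}' >/dev/null
python3 go.py 562.5 -350.8 63 2.655
python3 -m jog '{"linear":[[0,0,30],[0,0,30],[0,0,27],[0,0,0],[0,0,0],[0,0,0]],"spin":[0,0,0,0,0,0]}'
python3 -m jog '{"linear":[[0,0,0],[0,0,0],[0,0,0],[0,0,0],[0,0,0],[0,0,0],[0,0,0],[0,0,0],[0,0,0]],"spin":[0,0,0,0,0,0,0,0,0]}' 40 30
python3 go.py 562.5 -350.8 63 2.655
```

```text
t 14.87 pos [ 560.9 -352.7  148.5] h 2.652 | spin -0.003 shift -0.5 2.4 85.5 w 91.7 q [ 1.19  0.82 -1.05  1.57  0.75  1.19  1.07]
time_s: 15.37
position: [561.5, -353.1, 62.5]
eef_rot: [0.002, 0.243, 0.97, -0.0]
wrist_force: [-0.2, -0.1, -0.1]
width: 92.0
finger_force: 0.0
time_s: 16.12
position: [560.2, -352.9, 60.2]
eef_rot: [0.0, 0.243, 0.97, 0.0]
wrist_force: [-1.0, 1.3, 4.0]
width: 57.9
finger_force: 29.8
t 16.12 pos [ 560.2 -352.9   60.2] h 2.651 | spin -0.004 shift -1.1 2.9 -2.8 w 57.9 q [ 1.15  0.91 -0.97  1.62  0.83  1.07  1.02]
```

```bash
python3 -m jog '{"linear":[[0,0,-5],[0,0,-20],[0,0,-40],[0,0,-40],[0,0,-40],[0,0,-40],[0,0,-40],[0,0,-11],[0,0,0],[0,0,0],[0,0,0],[0,0,0]],"spin":[0,0,0,0,0,0,0,0,0,0,0,0]}'
python3 snap.py g2
cat > blobs.py <<'E'
# bright near-round blobs in a saved wrist picture, in tool frame at tool-z dz (held) or world z
import sys,pickle;from h import *
n=sys.argv[1];c,p,T=pickle.load(open(n+'.pkl','rb'));im=cv2.imread(f'pics/{n}.png')
m=((im.min(2)>float(sys.argv[4]) if len(sys.argv)>4 else im.min(2)>130)&(np.ptp(im.astype(int),axis=2)<60)).astype(np.uint8)
for cn in cv2.findContours(m,cv2.RETR_EXTERNAL,cv2.CHAIN_APPROX_NONE)[0]:
    a=cv2.contourArea(cn);(u,v),(w,h),_=cv2.minAreaRect(cn)
    if 12<a<1200 and min(w,h)/max(w,h)>.55:
        z=float(sys.argv[3]);P=ray(c,(u,v),p[2]-z if sys.argv[2]=='held' else z)
        print((round(u),round(v)),a,'wh',round(w,1),round(h,1),'->',(T.T@(P-p)).round(1)[:2] if sys.argv[2]=='held' else P.round(1)[:2])
E
python3 blobs.py g2 held -1.8; python3 go.py 628.2 40 70 1.593
```

```text
time_s: 17.12
position: [558.6, -353.1, 293.2]
eef_rot: [-0.002, 0.243, 0.97, 0.0]
wrist_force: [-0.3, 0.5, -1.3]
width: 57.9
finger_force: 29.7
g2 [ 558.6 -353.1  293.2] 0.005
(282, 322) 38.0 wh 8.0 6.8 -> [-39.3 -19.2]
(418, 283) 610.0 wh 22.0 37.0 -> [-15.7  54.1]
(142, 219) 15.5 wh 4.0 5.0 -> [ 20.3 -88.8]
(348, 175) 732.0 wh 30.0 30.0 -> [42.9 15.5]
(277, 114) 89.5 wh 11.0 10.0 -> [ 71.9 -18.3]
(357, 76) 133.0 wh 14.0 12.0 -> [88.3 18.5]
t 17.17 pos [ 558.7 -353.   293.4] h 2.651 | spin 1.058 shift 391.4 78.2 223.4 w 58.0 q [ 1.22  0.69 -1.14  1.42  0.63  1.42  1.16]
```

```bash
python3 -m jog '{"linear":[[0,0,0],[0,0,0],[0,0,0],[0,0,0],[0,0,0],[0,0,0],[0,0,0],[0,0,0],[0,0,0],[0,0,0]],"spin":[0.117,0.117,0.118,0.118,0.118,0.118,0.118,0.117,0.117,0]}' >/dev/null
python3 -m jog '{"linear":[[35.6,7.1,0],[35.6,7.1,0],[35.6,7.1,0],[35.6,7.1,0],[35.6,7.1,0],[35.6,7.1,0],[35.6,7.1,10],[35.6,7.1,20],[35.6,7.1,35],[35.6,7.1,35],[35.6,7.1,35],[0,0,35]],"spin":[0,0,0,0,0,0,0,0,0,0,0,0]}' >/dev/null
python3 -m jog '{"linear":[[0,0,35],[0,0,0],[0,0,0],[0,0,0],[0,0,0]],"spin":[0,0,0,0,0]}' >/dev/null
python3 go.py 627.5 40 18.5 1.593
```

```text
t 19.42 pos [627.8  21.5 111.6] h 1.593 | spin -0.0 shift 18.5 0.1 93.1 w 57.9 q [ 0.51  0.72 -0.85  1.69  0.62  1.02 -0.52]
```

```bash
python3 -m jog '{"linear":[[9,0,15],[9,0,15],[0.5,0,20],[0,0,0],[0,0,0],[0,0,0]],"spin":[0,0,0,0,0,0]}' >/dev/null
python3 go.py 627.5 40 18.5 1.593
python3 -m jog '{"linear":[[0,0,15],[0,0,10],[0,0,6],[0,0,5],[0,0,4],[0,0,3],[0,0,0],[0,0,0]],"spin":[0,0,0,0,0,0,0,0]}'
python3 go.py 627.5 40 18.5 1.593
```

```text
t 19.92 pos [627.1  39.6  61.2] h 1.592 | spin -0.001 shift 0.4 0.4 42.7 w 57.7 q [ 0.45  0.78 -0.8   1.72  0.67  0.94 -0.59]
time_s: 20.58
position: [625.2, 40.0, 17.6]
eef_rot: [0.0, 0.699, 0.715, -0.001]
wrist_force: [-6.2, -2.4, 14.0]
width: 57.7
finger_force: 30.7
t 20.58 pos [625.2  40.   17.6] h 1.593 | spin 0.0 shift -0.0 2.3 -0.9 w 57.7 q [ 0.43  0.83 -0.76  1.73  0.72  0.88 -0.63]
```

```bash
python3 -m jog '{"linear":[[0,0,0],[0,0,0],[0,0,0],[0,0,0],[0,0,0],[0,0,0],[0,0,-15],[0,0,-40],[0,0,-40],[0,0,-40],[0,0,-40],[0,0,-40]],"spin":[0,0,0,0,0,0,0,0,0,0,0,0]}' 100
python3 -m jog '{"linear":[[-40,0,-20],[-40,0,-20],[-40,0,-20],[-30,0,0],[0,0,0],[0,0,0],[0,0,0]],"spin":[0,0,0,0,0,0,0]}'>/dev/null
python3 snap.py p2;python3 blobs.py p2 world 20
python3 go.py 497 -215 25 1.355
python3 -c "
import cv2
b=cv2.imread('pics/p2.png')[0:200,200:500];b=(255*(b/255.)**.6).astype('uint8')
cv2.imwrite('pics/p2c.png',cv2.resize(b,(600,400),interpolation=cv2.INTER_CUBIC))"
```

```text
time_s: 21.58
position: [625.2, 40.5, 234.1]
eef_rot: [0.0, 0.699, 0.715, 0.0]
wrist_force: [1.2, 0.1, -0.9]
width: 92.0
finger_force: 0.0
p2 [ 628.4 -101.   287.5] 0.028
(274, 298) 74.0 wh 10.0 9.0 -> [ 567.4 -292.2]
(160, 261) 45.0 wh 8.0 7.0 -> [ 404.1 -235.3]
(219, 217) 80.5 wh 10.0 10.0 -> [ 493.1 -167.3]
t 22.22 pos [628.4 -99.9 287.4] h 1.595 | spin 0.24 shift -140.6 -103.7 262.4 w 91.6 q [ 0.76  0.56 -0.95  1.51  0.46  1.31 -0.21]
```

View pics/p2c.png

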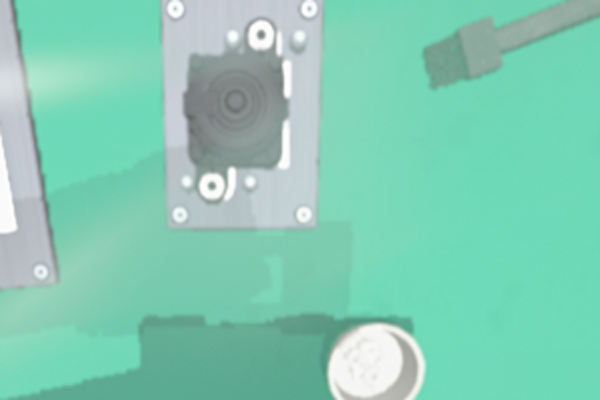

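Domed is down between its pins but sits to the −x side (a white strip shows on the right at (287,110)). I'll quantify that, and in the same go move to view the lower housings.

```bash
python3 - <<'E'
from h import *
import pickle
c=pickle.load(open('p2.pkl','rb'))[0]
A,B=[ray(c,(200+u/2-.25,v/2-.25),20)[:2] for u,v in((261,35),(212,186))]
print(A,B,[x if not hasattr(x,'round') else x.round(3) for x in fit2(*EARS['domed'],A,B)])
# pin tops z 27?
for z in (24,27):
    P=[ray(c,(200+u/2-.25,v/2-.25),z)[:2] for u,v in((233,37),(299,38),(187,182),(250,182))];print(z,np.round(P,1),np.mean(P,0))
E
python3 -m jog '{"linear":[[-34,-24,0],[-34,-24,0],[-34,-24,0],[-34,-24,0],[-34,-24,0],[-34,-24,0],[0,0,0],[0,0,0],[0,0,0],[0,0,0],[0,0,0]],"spin":[0,0,0,0,0,0,0,0,0,0,0]}'
python3 snap.py v3;python3 blobs.py v3 world 7
```

```text
[638.65698221  83.30896642] [610.77218803  -2.00524535] [array([624.965,  40.654]), np.float64(1.578), np.float64(0.105)]
24 [[ 6.222e+02  8.080e+01]
 [ 6.609e+02  8.120e+01]
 [ 5.954e+02 -3.000e-01]
 [ 6.344e+02  6.000e-01]] [628.2100419   40.57535934]
27 [[ 6.222e+02  8.000e+01]
 [ 6.606e+02  8.040e+01]
 [ 5.957e+02 -5.000e-01]
 [ 6.343e+02  4.000e-01]] [628.19537453  40.06917069]
time_s: 23.13
position: [490.7, -306.2, 287.2]
eef_rot: [0.0, 0.698, 0.716, 0.0]
wrist_force: [0.1, 0.1, -0.1]
width: 91.6
finger_force: 0.0
v3 [ 490.7 -306.2  287.2] 0.009
(300, 210) 70.0 wh 9.0 9.0 -> [ 467.6 -364.6]
(374, 166) 88.0 wh 10.0 11.0 -> [ 566.3 -298.8]
(307, 128) 122.0 wh 13.0 12.0 -> [ 474.7 -250.1]
(320, 62) 87.0 wh 10.0 13.0 -> [ 489.  -169.4]
```

```bash
python3 -c "
import cv2
b=cv2.imread('pics/v3.png')[20:235,250:500];b=(255*(b/255.)**.55).astype('uint8')
cv2.imwrite('pics/v3c.png',cv2.resize(b,None,fx=2.75,fy=2.75,interpolation=cv2.INTER_CUBIC))"
```

```text
(no output)
```

View pics/v3c.png

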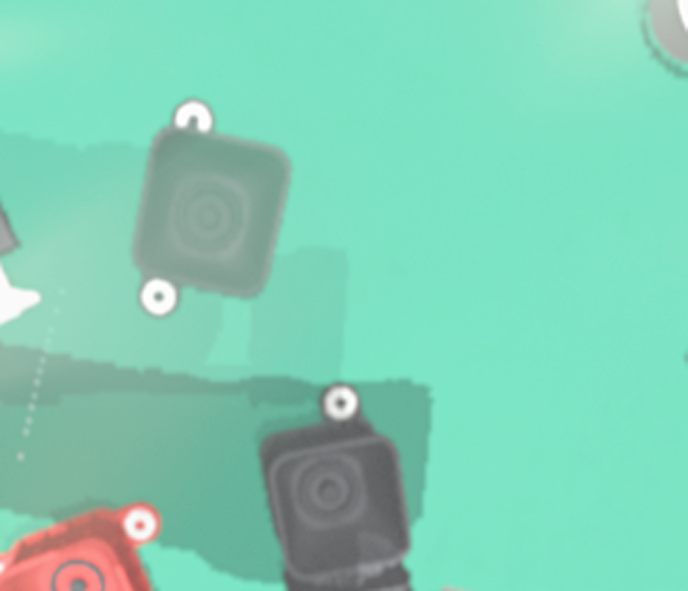

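Open (mouth up) has its top rim centre at (212,213) and bushes at (159,297) and (193,122). Long has its box end up, with its +x bush at (340,402). The calliper jaw tip is at (40,298).

```bash
python3 - <<'E'
from h import *
import pickle
c=pickle.load(open('v3.pkl','rb'))[0]
f=lambda u,v,z:ray(c,(250+u/2.75-.3,20+v/2.75-.3),z)[:2].round(1)
print('jaw',f(40,298,10),'rim',f(212,213,55),'rim corners',[f(*a,55) for a in((150,130),(288,150),(258,297),(133,263))],'bushes',f(159,297,7),f(193,122,7))
print('long box rim',[f(*a,55) for a in((268,458),(397,438),(408,560),(290,577))],f(340,402,7))
E
python3 go.py 497.5 -213.5 11 1.39
```

```text
jaw [ 418.7 -252.2] rim [ 498.3 -213.9] rim corners [array([ 471.9, -182.3]), array([ 528.7, -188.5]), array([ 519.2, -247.6]), array([ 465.5, -235. ])] bushes [ 475.4 -250.3] [ 489.5 -171.8]
long box rim [array([ 527. , -317.8]), array([ 584.1, -307.2]), array([ 594.2, -364.3]), array([ 540., -374.])] [ 566.  -298.7]
t 23.18 pos [ 490.5 -306.5  287.2] h 1.597 | spin 0.207 shift 92.8 -9.9 276.2 w 91.6 q [ 1.25  0.44 -0.98  1.65  0.38  1.25  0.22]
```

```bash
python3 -m jog '{"linear":[[0,0,20],[0,0,20],[31,-3.2,30],[31,-3.2,30],[31,-3.2,30],[0,0,30],[0,0,30],[0,0,0],[0,0,0],[0,0,0],[0,0,0]],"spin":[0.103,0.104,0,0,0,0,0,0,0,0,0]}' >/dev/null
python3 go.py 498 -213.7 11 1.392
```

```text
t 24.1 pos [ 498.4 -219.5  102.3] h 1.386 | spin -0.006 shift 5.6 -1.4 91.3 w 91.9 q [ 1.    0.58 -0.82  1.91  0.55  0.88 -0.28]
```

```bash
python3 -m jog '{"linear":[[5.6,-1.4,20],[0,0,25],[0,0,25],[0,0,12],[0,0,7],[0,0,0],[0,0,0],[0,0,0]],"spin":[-0.006,0,0,0,0,0,0,0]}' 
python3 -m jog '{"linear":[[0,0,0],[0,0,0],[0,0,0],[0,0,0],[0,0,0],[0,0,0],[0,0,0],[0,0,0],[0,0,0]],"spin":[0,0,0,0,0,0,0,0,0]}' 40 30
python3 go.py 498 -213.7 11 1.392
python3 -m jog '{"linear":[[0,0,-5],[0,0,-20],[0,0,-40],[0,0,-40],[0,0,-40],[0,0,-40],[0,0,-40],[0,0,-40],[0,0,0],[0,0,0],[0,0,0],[0,0,0]],"spin":[0,0,0,0,0,0,0,0,0,0,0,0]}'
python3 snap.py g3; python3 blobs.py g3 held 4;python3 go.py 473.1 278 70 1.548
```

```text
time_s: 24.77
position: [497.5, -213.7, 12.7]
eef_rot: [0.001, 0.768, 0.641, 0.001]
wrist_force: [0.2, -1.2, -0.6]
width: 91.8
finger_force: 0.0
time_s: 25.52
position: [496.5, -213.4, 11.4]
eef_rot: [0.0, 0.767, 0.641, 0.0]
wrist_force: [-0.3, -0.9, 2.7]
width: 59.6
finger_force: 30.0
t 25.52 pos [ 496.5 -213.4   11.4] h 1.392 | spin -0.0 shift -0.0 1.5 0.4 w 59.6 q [ 0.91  0.71 -0.7   1.95  0.68  0.73 -0.39]
time_s: 26.52
position: [494.9, -213.1, 274.5]
eef_rot: [-0.001, 0.767, 0.641, -0.001]
wrist_force: [0.5, 0.3, -1.6]
width: 59.9
finger_force: 30.0
g3 [ 494.9 -213.1  274.5] 0.011
(576, 284) 31.0 wh 6.0 7.0 -> [-19.2 142.5]
(580, 275) 32.5 wh 6.0 9.0 -> [-14.  143.4]
(410, 251) 587.0 wh 26.0 31.0 -> [ 0.1 48.8]
(226, 250) 581.5 wh 27.0 32.0 -> [  0.3 -50.4]
(382, 222) 48.5 wh 11.3 6.4 -> [16.7 33.2]
(287, 178) 710.5 wh 30.0 30.0 -> [ 40.1 -16.4]
t 26.57 pos [ 495.  -213.1  274.4] h 1.392 | spin -0.156 shift 490.4 -33.0 204.4 w 59.4 q [ 1.14  0.37 -0.98  1.76  0.33  1.19 -0.11]
```

```bash
python3 -m jog '{"linear":[[0,0,0],[0,0,0],[35,-2.5,0],[35,-2.5,0],[35,-2.5,0],[35,-2.5,0],[35,-2.5,0],[35,-2.5,0],[35,-2.5,0],[35,-2.5,0],[35,-2.5,0],[35,-2.5,0]],"spin":[-0.078,-0.078,0,0,0,0,0,0,0,0,0,0]}' >/dev/null
python3 -m jog '{"linear":[[35,-2.5,20],[35,-2.5,25],[35,-2.5,30],[35,0,30],[0,0,30],[0,0,30],[0,0,0],[0,0,0],[0,0,0],[0,0,0]],"spin":[0,0,0,0,0,0,0,0,0,0]}' >/dev/null
python3 go.py 473.1 278 24.5 1.548
```

```text
t 28.4 pos [476.3 269.8 119.6] h 1.547 | spin -0.001 shift 8.1 -3.4 95.1 w 59.9 q [ 0.15  0.6  -0.93  1.89  0.6   0.95 -1.09]
```

```bash
python3 -m jog '{"linear":[[8.1,-3,20],[0,0,20],[0,0,14],[0,0,0],[0,0,0],[0,0,0],[0,0,0]],"spin":[0,0,0,0,0,0,0]}' >/dev/null
python3 go.py 473.1 278 24.5 1.548
```

```text
t 28.98 pos [473.4 277.9  65.2] h 1.547 | spin -0.001 shift 0.1 -0.3 40.7 w 60.0 q [ 0.08  0.68 -0.86  1.92  0.68  0.86 -1.16]
```

```bash
python3 -m jog '{"linear":[[0,0.5,15],[0,0.5,10],[0,0,6],[0,0,4],[0,0,3],[0,0,2],[0,0,0],[0,0,0],[0,0,0]],"spin":[0,0,0,0,0,0,0,0,0]}'
python3 go.py 473.1 278 24.5 1.548
```

```text
time_s: 29.73
position: [473.2, 277.7, 24.4]
eef_rot: [0.0, 0.715, 0.699, -0.0]
wrist_force: [-1.8, -1.6, 4.9]
width: 60.2
finger_force: 30.0
t 29.73 pos [473.2 277.7  24.4] h 1.548 | spin 0.0 shift 0.3 -0.1 -0.1 w 60.2 q [ 0.04  0.74 -0.8   1.93  0.74  0.8  -1.21]
```

```bash
python3 -m jog '{"linear":[[0,0,0],[0,0,0],[0,0,0],[0,0,0],[0,0,0],[0,0,0],[0,0,-15],[0,0,-40],[0,0,-40],[0,0,-40],[0,0,-40],[0,0,-40]],"spin":[0,0,0,0,0,0,0,0,0,0,0,0]}' 100 >/dev/null
python3 -m jog '{"linear":[[-40,0,-20],[-40,0,-20],[-40,0,-20],[-30,0,0],[0,0,0],[0,0,0],[0,0,0]],"spin":[0,0,0,0,0,0,0]}'>/dev/null
python3 snap.py p3;python3 blobs.py p3 world 20
python3 go.py 562.4 -354.5 11 1.77
```

```text
p3 [469.8 136.1 295.3] 0.038
(138, 284) 95.0 wh 13.0 11.0 -> [198.5 -29. ]
(488, 284) 340.0 wh 16.0 28.0 -> [719.2 -40.5]
(323, 178) 18.0 wh 5.0 4.0 -> [476.4 124.8]
(305, 91) 120.5 wh 12.0 12.0 -> [455.7 238.1]
(428, 85) 127.0 wh 12.7 12.7 -> [610.9 241.1]
(444, 48) 13.5 wh 3.0 5.0 -> [629.  284.8]
(446, 34) 13.0 wh 3.0 5.0 -> [629.1 299.4]
t 31.37 pos [469.6 137.  295.2] h 1.55 | spin -0.22 shift -500.1 -6.3 284.2 w 91.6 q [ 0.66  0.27 -1.16  1.84  0.27  1.2  -0.61]
```

Open and finned both check out (bushes within 1.5 mm of nominal). Now the long one.

```bash
python3 -m jog '{"linear":[[0,0,0],[0,0,0],[-36,-0.5,0],[-36,-0.5,0],[-36,-0.5,0],[-36,-0.5,0],[-36,-0.5,0],[-36,-0.5,0],[-36,-0.5,0],[-36,-0.5,0],[-36,-0.5,0],[-36,-0.5,0]],"spin":[-0.11,-0.11,0,0,0,0,0,0,0,0,0,0]}' >/dev/null
python3 -m jog '{"linear":[[-36,0,20],[-36,0,25],[-36,0,30],[-32,0,30],[0,0,30],[0,0,30],[0,0,0],[0,0,0],[0,0,0],[0,0,0]],"spin":[0,0,0,0,0,0,0,0,0,0]}' >/dev/null
python3 go.py 562.4 -354.5 11 1.77; python3 snap.py l1; python3 blobs.py l1 world 7
```

```text
t 33.2 pos [ 563.9 -347.5  138.6] h 1.77 | spin -0.0 shift -6.6 -2.9 127.6 w 91.6 q [ 1.1   0.75 -0.89  1.58  0.64  1.11  0.25]
l1 [ 563.9 -347.5  138.6] 0.01
(469, 302) 44.5 wh 11.0 8.0 -> [ 736.2 -425.9]
(166, 300) 44.5 wh 9.0 8.0 -> [ 435.4 -484.7]
(494, 276) 113.5 wh 9.0 15.0 -> [ 750.8 -393.3]
(211, 193) 182.0 wh 16.1 14.8 -> [ 467.  -364.3]
(331, 144) 250.0 wh 17.7 17.7 -> [ 566.2 -298.9]
```

```bash
python3 -m jog '{"linear":[[-3.3,-1.4,20],[-3.3,-1.4,30],[0,0,30],[0,0,25],[0,0,14],[0,0,8],[0,0,0],[0,0,0],[0,0,0]],"spin":[0,0,0,0,0,0,0,0,0]}' 
python3 -m jog '{"linear":[[0,0,0],[0,0,0],[0,0,0],[0,0,0],[0,0,0],[0,0,0],[0,0,0],[0,0,0],[0,0,0]],"spin":[0,0,0,0,0,0,0,0,0]}' 40 50
python3 go.py 562.4 -354.5 11 1.77
python3 -m jog '{"linear":[[0,0,-5],[0,0,-20],[0,0,-30],[0,0,-40],[0,0,-40],[0,0,-40],[0,0,-40],[0,0,-30],[0,0,0],[0,0,0],[0,0,0],[0,0,0]],"spin":[0,0,0,0,0,0,0,0,0,0,0,0]}'
python3 snap.py g4; python3 blobs.py g4 held 4
```

```text
time_s: 34.0
position: [561.8, -355.8, 11.0]
eef_rot: [0.002, 0.634, 0.773, 0.0]
wrist_force: [-0.7, -0.4, -0.2]
width: 91.9
finger_force: 0.0
time_s: 34.75
position: [560.7, -355.3, 9.3]
eef_rot: [0.0, 0.634, 0.773, 0.0]
wrist_force: [0.3, 0.3, 2.6]
width: 60.5
finger_force: 49.3
t 34.75 pos [ 560.7 -355.3    9.3] h 1.768 | spin -0.002 shift 0.5 1.8 -1.7 w 60.5 q [ 1.05  0.91 -0.78  1.63  0.76  0.94  0.18]
time_s: 35.75
position: [558.7, -355.2, 251.6]
eef_rot: [-0.002, 0.634, 0.773, -0.0]
wrist_force: [-1.3, -1.1, -1.5]
width: 60.4
finger_force: 49.3
g4 [ 558.7 -355.2  251.6] 0.008
(421, 299) 15.0 wh 6.7 4.0 -> [-29.   57.7]
(214, 299) 15.0 wh 4.0 6.7 -> [-29.2 -59. ]
(222, 252) 477.5 wh 24.0 27.0 -> [ -0.4 -52. ]
(410, 251) 618.5 wh 26.0 31.0 -> [ 0.3 49.7]
(246, 168) 95.0 wh 11.0 11.0 -> [ 45.7 -36.9]
(342, 150) 764.5 wh 31.0 31.0 -> [54.2 11.4]
(162, 2) 24.0 wh 5.0 7.0 -> [119.7 -69.7]
```

```bash
python3 -c "
import cv2
b=cv2.imread('pics/g4.png')[120:330,190:450];b=(255*(b/255.)**.5).astype('uint8')
cv2.imwrite('pics/g4c.png',cv2.resize(b,None,fx=2.8,fy=2.8,interpolation=cv2.INTER_CUBIC))"; python3 go.py 449.1 47.4 60 1.693
```

```text
t 35.8 pos [ 558.8 -355.2  251.6] h 1.768 | spin 0.075 shift 412.9 -59.8 191.6 w 60.2 q [ 1.14  0.65 -0.96  1.47  0.54  1.3   0.33]
```

View pics/g4c.png

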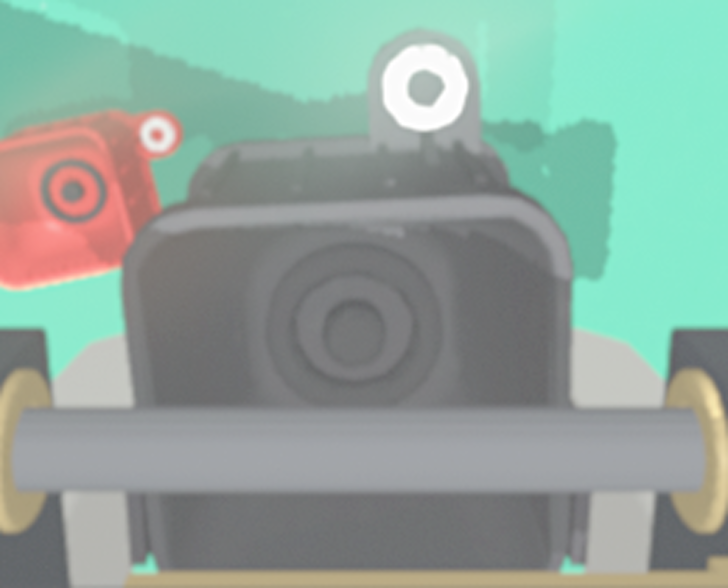

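The long housing is held firmly, yawed about 0.055 rad in the grip (rim slope from (160,225) to (530,205), ear shifted 3 mm). I'll compensate: target tool heading 1.638, TCP (445.3, 48.1).

```bash
python3 -m jog '{"linear":[[0,0,0],[0,0,0],[33,-6.8,0],[33,-6.8,0],[33,-6.8,0],[33,-6.8,0],[33,-6.8,0],[33,-6.8,0],[33,-6.8,0],[33,-6.8,0],[33,-6.8,0],[33,-6.8,0]],"spin":[0.065,0.065,0,0,0,0,0,0,0,0,0,0]}' >/dev/null
python3 -m jog '{"linear":[[33,-6.8,15],[33,-6.8,20],[0,0,25],[0,0,30],[0,0,30],[0,0,0],[0,0,0],[0,0,0],[0,0,0],[0,0,0]],"spin":[0,0,0,0,0,0,0,0,0,0]}' >/dev/null
python3 go.py 445.3 48.1 22.5 1.638
```

```text
t 37.63 pos [453.6  34.2 135.3] h 1.637 | spin -0.001 shift 14.5 -7.3 112.8 w 60.3 q [ 0.73  0.43 -1.03  2.1   0.49  0.87 -0.51]
```

```bash
python3 -m jog '{"linear":[[7,-3.5,15],[7.5,-3.5,20],[0,0,20],[0,0,18],[0,0,0],[0,0,0],[0,0,0],[0,0,0]],"spin":[0,0,0,0,0,0,0,0]}' >/dev/null
python3 go.py 445.3 48.1 22.5 1.638; python3 snap.py h4; python3 blobs.py h4 held 2.3
```

```text
t 38.3 pos [445.7  48.3  62.3] h 1.637 | spin -0.001 shift -0.1 -0.4 39.8 w 60.1 q [ 0.58  0.54 -0.89  2.16  0.65  0.73 -0.68]
h4 [445.7  48.3  62.3] 0.003
(410, 310) 518.5 wh 21.2 30.8 -> [-35.   51.8]
(224, 312) 608.5 wh 33.9 20.7 -> [-36.  -53.3]
(222, 252) 498.0 wh 25.0 27.0 -> [  0.8 -51.5]
(410, 250) 656.5 wh 32.0 27.0 -> [ 1.2 48.9]
(624, 196) 476.5 wh 22.6 27.6 -> [ 31.3 156.4]
```

```bash
python3 -m jog '{"linear":[[0,0.5,15],[0,0.4,10],[0,0,6],[0,0,4],[0,0,3],[0,0,2],[0,0,0],[0,0,0],[0,0,0]],"spin":[0,0,0,0,0,0,0,0,0]}'
python3 go.py 445.3 48.1 22.3 1.638
```

```text
time_s: 39.1
position: [445.0, 48.4, 22.0]
eef_rot: [0.001, 0.683, 0.731, -0.001]
wrist_force: [-5.9, -1.9, 18.9]
width: 60.1
finger_force: 49.4
t 39.1 pos [445.   48.4  22. ] h 1.639 | spin 0.001 shift -0.3 0.3 -0.3 w 60.1 q [ 0.51  0.61 -0.81  2.17  0.74  0.67 -0.76]
```

```bash
python3 -m jog '{"linear":[[0,0,0],[0,0,0],[0,0,0],[0,0,0],[0,0,0],[0,0,0],[0,0,-15],[0,0,-40],[0,0,-40],[0,0,-40],[0,0,-40],[0,0,-40]],"spin":[0,0,0,0,0,0,0,0,0,0,0,0]}' 100 
python3 -m jog '{"linear":[[-35,18,-15],[-35,18,-15],[-35,18,-15],[-20,18,0],[-10,10,0],[0,0,0],[0,0,0],[0,0,0],[0,0,0]],"spin":[0,0,0,0,0,0,0,0,0]}'>/dev/null
python3 snap.py f1; python3 blobs.py f1 world 20
python3 - <<'E'
from h import *
N=json.load(open('nests.json'))
for n in('long','domed'):
    x,y,t=N[n];R=np.array([[np.cos(t),-np.sin(t)],[np.sin(t),np.cos(t)]]);print(n,[(R@e+[x,y]).round(1) for e in EARS[n]])
from bench import viewer
a=cv2.imread('pics/f1.png')[0:240];a=cv2.resize(a,(640,240))
b=viewer.capture('top')[135:265,150:345,::-1];b=cv2.resize(b,(540,360),interpolation=cv2.INTER_CUBIC);b=cv2.copyMakeBorder(b,0,0,0,100,0)
v=cv2.vconcat([a,b]);cv2.imwrite('pics/f1c.png',(255*(v/255.)**.6).astype('uint8'))
E
```

```text
time_s: 40.1
position: [444.5, 48.7, 237.3]
eef_rot: [-0.001, 0.683, 0.731, -0.0]
wrist_force: [2.2, -2.4, 0.6]
width: 91.6
finger_force: 0.0
f1 [534.5 -78.2 280.3] 0.004
(140, 284) 164.5 wh 18.0 14.0 -> [ 290.1 -257.9]
(246, 144) 125.5 wh 13.0 12.0 -> [439.9 -47.6]
long [array([453.2, 103. ]), array([441.4, -47.6])]
domed [array([641.3,  83.1]), array([614.7,  -2.5])]
```

View pics/f1c.png

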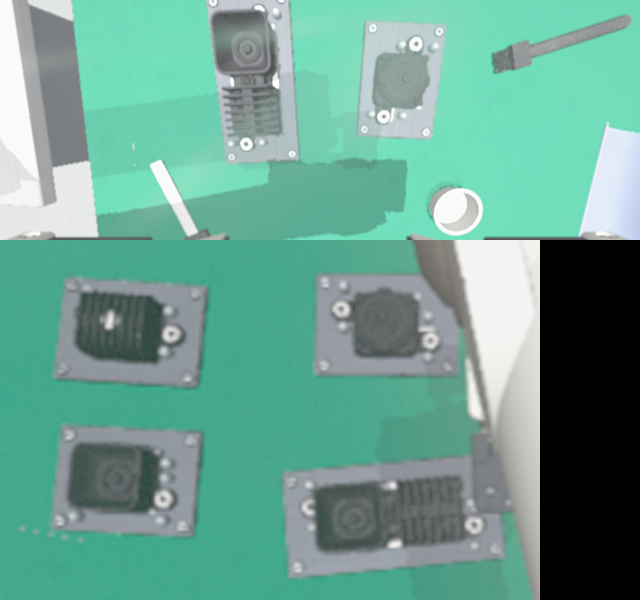

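All four sit on their own nests between the pins. Long's bush is 1.5 mm from nominal and domed is 3.3 mm off centre, within tolerance. The calliper and the cup are where they were.

```bash
python3 -c "
from bench import sign_off
print(sign_off())"
```

```text
the job is handed in; nothing more can be done
None
```

I took both stacks down, set each of the four housings on its own nest between the pins, and handed the job in at about 40 s. By camera, domed sits about 3.3 mm off centre and the other three within 1.5 mm (limit 8 mm). The verdict was not shown to me.

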